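# Lay down the stock-count flags along the bin row

## Robot

A 7-joint arm with a two-finger parallel gripper is mounted at the origin on the work surface. World frame = base frame: x ahead of the robot, y to its left, z up, the work surface at z = 0. Lengths are in m, angles in rad, forces in N, time in s.
With the tool pointing down it reaches from about 0.425 to 0.925 m from the base axis. Payload 6.8 kg.
Tool frame: the origin (TCP) lies between the finger pads; the fingertips stand 14 mm ahead of it and the grasp point (between the pads) lies 5 mm behind it; z points along the fingers, y is the line along which they close (so a half turn about z gives the same grasp; the last joint's range is limited). The gripper opens to 85 mm and grips with 20 to 120 N. Pads are 22 mm wide; open, the fingers measure 114 mm over their backs; the gripper's body (76 mm by 85 mm) begins 54 mm behind the grasp point. The pads swing forward as they close: fully open they stand 13 mm farther back than shut.
Start: joints at [1.06, 0.477, 0.022, 1.555, -0.011, 1.109, -0.083], TCP at [0.265, -0.621, 0.245] pointing down, gripper open.
Joint ranges: [-2.96, 2.96], [-0.34, 2.1], [-1.41, 1.46], [0.24, 2.44], [-1.37, 4.51], [0.17, 1.92], [-2.96, 2.96]. Speed limits (rad/s): [2.39, 2.39, 3.14, 3.14, 3.14, 3.14, 3.14].

## Interface

Orientations are given as a rotation vector (axis times angle).
In Python, from bench import r, eyes, ticket gives the robot as it stands. The module is installed in compiled form; this text tells all that it offers.
- The arm moves only by the tool arm_command, never from a script. Its argument "plan" is text: rows parted by semicolons, each of 4 numbers parted by spaces: the shift along the tool's x, y, z in m, then the turn about the tool's z in degrees. In form: tx ty tz yaw; .... A call has 1 to 20 rows; each row shifts and turns the commanded pose from where the row before left it, along the tool's axes as they then stand; what a row does not reach is not made up. A row lasts 1/8 s, in which the tool goes at most 62.5 mm and 10.7 degrees, less where a joint would pass 70% of its speed; a pose out of reach is approached as far as the arm can. A call is refused whole if a number of a shift passes 0.0625 or a number of a turn 10.7, either way. A call with a gripper value outside its range is refused whole. "hand" is the closure, from -1 (fully open) to 1 (shut), set as the call begins (left out, the last holds). The fingers move at their own pace and stop on an object; "grip_force" is the grip in N (left out, the last holds). Time passes only in rows, so rows that do not move let the fingers close. It gives the time, the measured TCP pose, the force, the opening and the grip force at its end, in the units of the state.
- r.get_obs(): the state, without advancing time (a new reading comes with each control period).
- eyes.grab_frame(name): name is "scene" or "top" or "wrist"; returns (picture, depth): 400x640x3 uint8, red, green, blue; 400x640 float32, m along the optical axis (not along the pixel's ray), 0 where there is no reading.
- eyes.calibration(name): a dict with "fov_y" (degrees; the focal length in pixels is half the picture's height over the tangent of half this angle, whatever the lens; pixels are square), "cx", "cy" (the principal point, pixels), "origin" and "attitude" of the camera in the world; the wrist camera has in their place "tool_from_camera" (4x4, takes a point from camera to tool coordinates, whose origin is the TCP and whose axes are the flange's). Camera axes: x right, y up, looking along -z (the intrinsics and any distortion apply to the point x, -y, -z); pixel columns grow to the right and rows downward; lengths in m; the calibration is good to about 2 mm. A picture is of the moment at which its call begins: read the wrist's pose just before it. calibration takes no time and is no camera call.
- ticket.hand_in(): hands the job in; it is judged then, once.
The state is a dict: "clock": time; "joints": joint angles; "qvel": joint speeds; "tau": joint torques, N m; "tcp_pos": TCP position; "orientation": TCP orientation; "contact_force": force on the tool from outside, world axes, zero at the start; "moment": the same for the moment, N m; "grip_width": finger opening in m; "gripper_force": force on a finger pad.
Only numpy, scipy, OpenCV 4.12 (cv2) and the standard library are available. Lean on these libraries where they do the work, as an engineer would, in place of code of your own. Each camera call takes 0.05 s, during which the arm holds its last target. There are 200 camera calls.

## Task

The count of these bins is finished: with the fingertips, go along the row of marker stands from the robot's left to its right and fold each of the three round-topped flags down flat on its foot, the leftmost first. Leave the T-shaped flag standing and the jar in the row alone, going over them. Touch the flags only lightly: do not shove, tip or pick up the stands, and do not disturb the other things around.

Things in the scene. Friction and masses are not known exactly. Their poses are not given: they have to be found in the camera images.
- bins: fixed row of five blue open stock bins on a steel tray, 124 x 506 mm, 46 mm high; origin at the centre of its underside; y axis along the row. The five places of the marker row are 120 mm before it (its -x), about 100 mm apart, centred on it; the row is not perfectly straight. Four places hold marker stands, one the jar, in any order.
- stand_a: loose marker stand, dark steel foot 44 (x) x 60 (y) x 18 mm high, about 0.4 kg, one of the row; origin: centre of its underside, on the bench; x axis across the row towards the bins, y axis along the row to the robot's left. Carries a round-topped flag: white blade 30 mm wide (x), 4 mm thick (y), 45 mm long, hinged at its lower edge on a line along x at y = +18 mm, 24 mm above the bench; upright, its top is 69 mm above the bench
- flag_a (a joint): angle of the flag on stand_a: 0 = upright; grows as it folds towards the stand's -y (robot's right); 1.57 = lying flat along its own foot. Stiff hinge (0.015 N m): the flag stays at any angle where it is left; about 0.5 N at its top turns it. Starts at 0 to 0.3 rad
- stand_b: loose marker stand, dark steel foot 44 (x) x 60 (y) x 18 mm high, about 0.4 kg, one of the row; origin: centre of its underside, on the bench; x axis across the row towards the bins, y axis along the row to the robot's left. Carries a round-topped flag: white blade 30 mm wide (x), 4 mm thick (y), 45 mm long, hinged at its lower edge on a line along x at y = +18 mm, 24 mm above the bench; upright, its top is 69 mm above the bench
- flag_b (a joint): angle of the flag on stand_b: 0 = upright; grows as it folds towards the stand's -y (robot's right); 1.57 = lying flat along its own foot. Stiff hinge (0.015 N m): the flag stays at any angle where it is left; about 0.5 N at its top turns it. Starts at 0 to 0.3 rad
- stand_c: loose marker stand, dark steel foot 44 (x) x 60 (y) x 18 mm high, about 0.4 kg, one of the row; origin: centre of its underside, on the bench; x axis across the row towards the bins, y axis along the row to the robot's left. Carries a round-topped flag: white blade 30 mm wide (x), 4 mm thick (y), 45 mm long, hinged at its lower edge on a line along x at y = +18 mm, 24 mm above the bench; upright, its top is 69 mm above the bench
- flag_c (a joint): angle of the flag on stand_c: 0 = upright; grows as it folds towards the stand's -y (robot's right); 1.57 = lying flat along its own foot. Stiff hinge (0.015 N m): the flag stays at any angle where it is left; about 0.5 N at its top turns it. Starts at 0 to 0.3 rad
- stand_t: loose marker stand, dark steel foot 44 (x) x 60 (y) x 18 mm high, about 0.4 kg, one of the row; origin: centre of its underside, on the bench; x axis across the row towards the bins, y axis along the row to the robot's left. Carries the T-shaped flag: white stem 16 mm wide with a crossbar 60 mm wide (across the row), 10 mm thick, 8 mm high at its top, 69 mm above the bench. Hinge as on the others
- flag_t (a joint): angle of the flag on stand_t: 0 = upright; grows as it folds towards the stand's -y (robot's right); 1.57 = lying flat along its own foot. Stiff hinge (0.015 N m): the flag stays at any angle where it is left; about 0.5 N at its top turns it. Starts at 0 to 0.15 rad
- jar: bystander: loose jar 34 mm across, 55 mm high, standing in one of the five places of the row; origin at the centre of its underside
- carton: bystander: loose small cardboard box 60 x 45 x 40 mm, near the row on the robot's side; origin at the centre of its underside
- tape: bystander: loose cardboard ring 64 mm across, 24 mm high, on the robot's side of the row; origin at the centre of its underside
- driver: bystander: loose screwdriver 160 mm long lying left of the row along its own x axis; origin under its middle
- spacer: bystander: loose aluminium cylinder 28 mm across, 35 mm high, on the robot's side of the row; origin at the centre of its underside
- cup: bystander: loose grey cup 70 mm across, 70 mm high, right of the row; origin at the centre of its underside
- packet: bystander: loose white packet 70 x 50 x 22 mm, right of the row on the robot's side; origin at the centre of its underside
Mind the look-alikes: they are no part of the job. What is shaped like the stand_c but green or turquoise is not meant.

How it is judged:
By the outcome, as a careful person would: the job done as asked, in the order asked, and still so for the second after the job is handed in, with the robot touching nothing.
It also fails if it takes over 48 s, if anything falls off the work surface, if the arm or the gripper's body presses on something with over 40 N, if the wrist force passes 120 N, or if a joint passes its speed limit or range.

## Working session

There is one attempt and no reset: what is moved stays moved. The work goes in short steps, Python scripts to look and compute and a tool call to move; the robot and the scene stay as the last step left them, time stands still between calls to the robot, and variables do not carry over. Pictures are saved under pics/ and viewed, at most 10 in all, crops included, and the job is handed in when it is done.

Besides the shell and the picture viewer there is one more tool, called after "Call:" in YAML: its name, and indented under it one key for each argument. arm_command: Moves the arm, as the interface text tells. Its arguments: {"type":"object","properties":{"plan":{"type":"string"},"hand":{"type":"number"},"grip_force":{"type":"number"}},"required":["plan"]}

```bash
mkdir -p pics; cat > h.py <<'E'
import numpy as np, cv2
from bench import r, eyes, ticket
from scipy.spatial.transform import Rotation as R
def cloud(n):
    o=r.get_obs(); c=eyes.calibration(n); im,d=eyes.grab_frame(n)
    f=200/np.tan(np.radians(c['fov_y'])/2)
    v,u=np.mgrid[0:400,0:640]
    P=np.stack([(u-c['cx'])/f*d,-(v-c['cy'])/f*d,-d],-1)
    if n=='wrist':
        T=np.array(c['tool_from_camera']); P=P@T[:3,:3].T+T[:3,3]
        P=P@R.from_rotvec(o['orientation']).as_matrix().T+o['tcp_pos']
    else:
        A=np.array(c['attitude']); A=A if A.shape==(3,3) else R.from_rotvec(A).as_matrix()
        P=P@A.T+np.array(c['origin'])
    P[d<=0]=np.nan
    return im,d,P
E
python3 - <<'E'
from h import *
print(r.get_obs())
for n in ('top','scene'):
    print(eyes.calibration(n))
    im,d,P=cloud(n); cv2.imwrite(f'pics/{n}0.png',im[...,::-1]); np.savez(f'{n}0.npz',im=im,P=P)
    print(P[200,320])
print(eyes.calibration('wrist'))
E
```

```text
{'clock': 0.0, 'joints': array([ 1.05992193,  0.47783026,  0.02232648,  1.55643196, -0.01151582,
        1.10927475, -0.08312061]), 'qvel': array([-0.00114578,  0.00015478,  0.00068776,  0.00102568,  0.00050466,
       -0.00129264,  0.00025842]), 'tau': array([-4.57312080e-04, -5.96453404e+01,  1.60743456e+00, -2.81194013e+01,
        1.23661361e-02,  9.30046634e-03,  2.16971239e-05]), 'tcp_pos': array([ 0.26436602, -0.62047687,  0.24431343]), 'orientation': array([-3.07638156e+00, -6.28067049e-01,  7.47024498e-04]), 'contact_force': array([ 0.67807331,  0.62422858, -0.24733871]), 'moment': array([-0.05975428,  0.0125767 ,  0.00154253]), 'gripper_force': 0.0, 'grip_width': 0.08546548914186101}
{'fov_y': 56.377377294099, 'cx': 314.4120278470799, 'cy': 202.0451345258557, 'origin': array([ 0.43761442, -0.02954987,  0.92184121]), 'attitude': array([ 0.06491708, -0.06183713, -1.58876239])}
[ 5.16791493e-01 -4.23904004e-02  2.08405091e-04]
{'fov_y': 47.77553604452507, 'cx': 326.4264945693471, 'cy': 199.26814911481344, 'origin': array([0.76692864, 0.48254956, 0.91977975]), 'attitude': array([0.17113778, 0.770589  , 2.55834151])}
[ 0.51350874 -0.0627305   0.00381749]
{'fov_y': 63.67653286939639, 'cx': 320.0739305808973, 'cy': 200.37399522377754, 'tool_from_camera': array([[ 3.19388652e-04,  9.62727672e-01,  2.70472416e-01,
         6.73448046e-02],
       [ 9.99999349e-01, -1.12169178e-05, -1.14092820e-03,
        -1.10071195e-04],
       [-1.09536928e-03,  2.70472604e-01, -9.62727049e-01,
        -1.28355888e-01],
       [ 0.00000000e+00,  0.00000000e+00,  0.00000000e+00,
         1.00000000e+00]])}
```

View pics/top0.png

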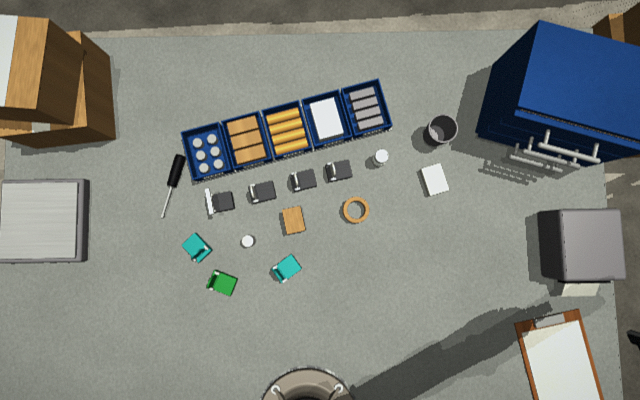

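View pics/scene0.png

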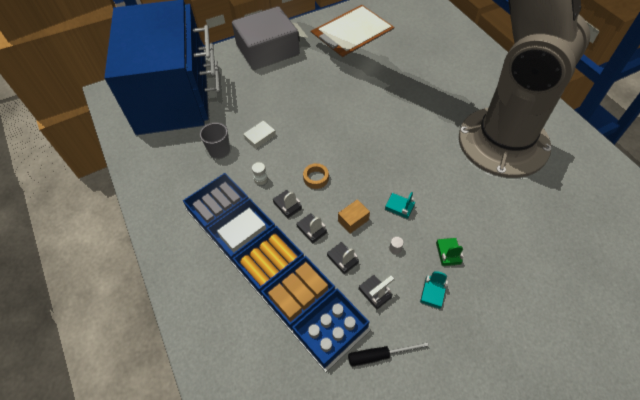

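The top picture shows the row from left to right: T stand (218,201), round flags (262,191), (302,180) and (338,171), then the jar (381,157). The turquoise and green stands at (197,247), (287,268) and (222,283) are look-alikes and not in the row. The three dark-footed, white-bladed stands fit the description. Next I measure them and make one enlarged crop.

```bash
python3 - <<'E'
from h import *
a=np.load('top0.npz'); im,P=a['im'],a['P']
b=np.load('scene0.npz'); ims,Ps=b['im'],b['P']
z=P[...,2]
# row dir from bins: blue px height 30..60mm
bl=(im[...,2]>90)&(im[...,0]<60)&(z>.03)&(z<.06); bl[:70]=0; bl[185:]=0; bl[:,:175]=0; bl[:,400:]=0
rect=cv2.minAreaRect(P[bl][:,:2].astype(np.float32)); box=cv2.boxPoints(rect); print(rect); 
e=[box[1]-box[0],box[2]-box[1]]; l=max(e,key=np.linalg.norm); l=l/np.linalg.norm(l); l*=np.sign(l[1]); print('rowdir',l, np.degrees(np.arctan2(-l[0],l[1])))
yax=l; xax=np.array([l[1],-l[0]]); C=np.array(rect[0])
A=np.concatenate([P.reshape(-1,3),Ps.reshape(-1,3)]); I=np.concatenate([im.reshape(-1,3),ims.reshape(-1,3)])
A_s=np.r_[np.zeros(P.shape[0]*640),np.ones(P.shape[0]*640)]
q=(A[:,:2]-C)@np.c_[xax,yax]
m0=(abs(q[:,0]+.12)<.06)&np.isfinite(A[:,2])
for k,y in enumerate([.2,.1,0,-.1,-.2]):
    m=m0&(abs(q[:,1]-y)<.05)
    for cam in (0,1):
        mm=m&(A_s==cam)
        foot=mm&(A[:,2]>.013)&(A[:,2]<.022)&(I.max(1)<110)
        top=mm&(A[:,2]>.03)
        for nm,s in(('foot',foot),('top',top)):
            if s.sum()<5: continue
            lo,hi=np.percentile(q[s],[3,97],axis=0)
            rc=cv2.minAreaRect(q[s].astype(np.float32))
            print(k,cam,nm,s.sum(),'lo',lo.round(3),'hi',hi.round(3),'z',np.percentile(A[s,2],[50,98]).round(3),'rect',np.round(rc[0],3),np.round(rc[1],3),round(rc[2],1))
np.savez('row.npz',C=C,xax=xax,yax=yax)
c=cv2.resize(ims[150:320,220:420],(800,680)[:2],interpolation=cv2.INTER_CUBIC)[:600]
cv2.imwrite('pics/crop1.png',c[...,::-1])
E
```

```text
((0.6863914132118225, 0.035793691873550415), (0.12033629417419434, 0.49485358595848083), 14.426641464233398)
rowdir [-0.2491402  0.9684674] 14.426641
0 0 foot 357 lo [-0.146  0.174] hi [-0.061  0.22 ] z [0.019 0.022] rect [-0.104  0.199] [0.088 0.085] 0.1
0 0 top 202 lo [-0.152  0.165] hi [-0.06   0.238] z [0.068 0.072] rect [-0.107  0.2  ] [0.094 0.092] 0.0
0 1 foot 377 lo [-0.142  0.175] hi [-0.099  0.233] z [0.018 0.021] rect [-0.121  0.204] [0.06  0.045] 86.0
0 1 top 207 lo [-0.147  0.211] hi [-0.091  0.223] z [0.068 0.072] rect [-0.12   0.219] [0.016 0.06 ] 86.7
1 0 foot 381 lo [-0.149  0.069] hi [-0.061  0.127] z [0.019 0.022] rect [-0.105  0.098] [0.091 0.086] 0.1
1 0 top 118 lo [-0.142  0.061] hi [-0.06   0.141] z [0.042 0.07 ] rect [-0.091  0.091] [0.09  0.088] 16.5
1 1 foot 371 lo [-0.144  0.071] hi [-0.102  0.129] z [0.018 0.021] rect [-0.124  0.099] [0.06  0.044] 88.1
1 1 top 111 lo [-0.137  0.114] hi [-0.109  0.12 ] z [0.051 0.07 ] rect [-0.123  0.118] [0.04  0.009] 1.8
2 0 foot 383 lo [-0.148 -0.034] hi [-0.061  0.024] z [0.019 0.022] rect [-0.104 -0.001] [0.086 0.089] 
[... 466 characters left out ...]
6  -0.059] z [0.042 0.07 ] rect [-0.104 -0.1  ] [0.088 0.09 ] 0.1
3 1 foot 245 lo [-0.143 -0.123] hi [-0.101 -0.064] z [0.018 0.021] rect [-0.123 -0.094] [0.063 0.044] 86.1
3 1 top 142 lo [-0.137 -0.081] hi [-0.108 -0.074] z [0.05  0.069] rect [-0.122 -0.078] [0.01  0.041] 82.9
4 0 foot 37 lo [-0.143 -0.235] hi [-0.06  -0.157] z [0.019 0.022] rect [-0.102 -0.197] [0.083 0.084] 0.2
4 0 top 235 lo [-0.141 -0.236] hi [-0.06  -0.162] z [0.055 0.059] rect [-0.101 -0.199] [0.082 0.091] 0.2
4 1 foot 21 lo [-0.134 -0.196] hi [-0.106 -0.181] z [0.017 0.021] rect [-0.118 -0.187] [0.012 0.033] 68.3
4 1 top 177 lo [-0.136 -0.21 ] hi [-0.108 -0.182] z [0.054 0.058] rect [-0.122 -0.197] [0.032 0.03 ] 86.5
```

View pics/crop1.png

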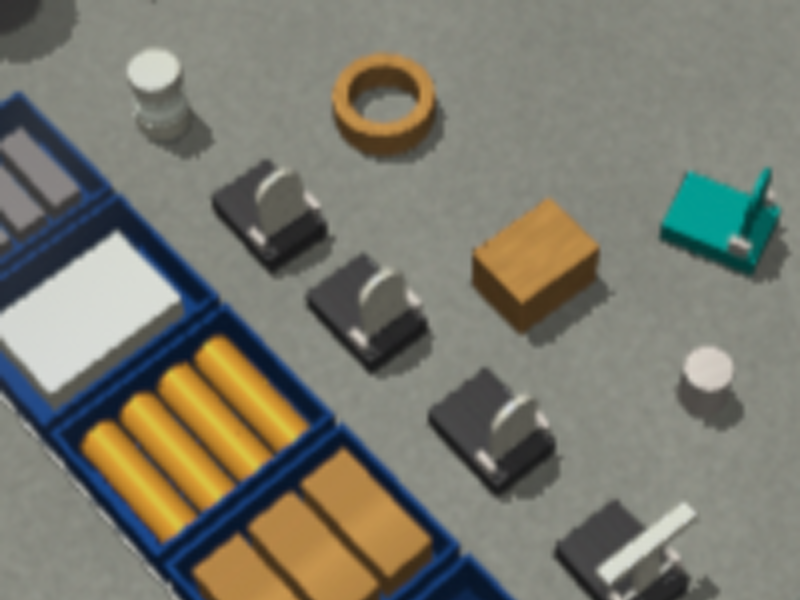

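The crop confirms it: three grey-white round blades on dark feet at crop (280,200), (383,300) and (517,425), with the T at (645,540) and the jar at (160,90). Next I check the heights of obstacles along the travel line and set up a helper for tool-axis deltas.

```bash
cat >> h.py <<'E'
def st():
    o=r.get_obs(); k=np.load('row.npz'); p=o['tcp_pos']; d=p[:2]-k['C']
    M=R.from_rotvec(o['orientation']).as_matrix()
    print('t',round(o['clock'],2),'x',round(d@k['xax'],4),'s',round(d@k['yax'],4),'z',round(p[2],4),'yawerr',np.degrees(np.arctan2(M[1,0],M[0,0])-np.arctan2(k['xax'][1],k['xax'][0])).round(2),'F',o['contact_force'].round(2),'w',o['grip_width'])
E
python3 - <<'E'
from h import *
P=np.concatenate([np.load(f'{n}0.npz')['P'].reshape(-1,3) for n in('top','scene')])
P=P[np.isfinite(P[:,2])]
a=np.array([.264,-.62]);b=np.array([.532,.146]);u=(b-a)/np.linalg.norm(b-a);n=np.array([-u[1],u[0]])
for t in np.arange(0,.82,.1):
    m=(abs((P[:,:2]-a)@u-t)<.06)&(abs((P[:,:2]-a)@n)<.12)
    print(round(t,1),np.round(P[m,2].max(),3) if m.any() else None)
st()
E
```

```text
0.0 0.298
0.1 0.298
0.2 0.007
0.3 0.007
0.4 0.009
0.5 0.03
0.6 0.069
0.7 0.072
0.8 0.074
t 0.1 x -0.5722 s -0.5305 z 0.2444 yawerr 8.65 F [ 0.07  0.3  -0.9 ] w 0.08536394927738922
```

Call:
arm_command:
  plan: "0 0 0 8.65; 0.01 -0.015 0 0; 0.022 -0.033 0 0; 0.0225 -0.0338 0 0; 0.0225 -0.0338 0 0; 0.0225 -0.0338 0 0; 0.0225 -0.0338 0 0; 0.0225 -0.0338 0 0; 0.0225 -0.0338 0 0; 0.0225 -0.0338 0 0; 0.0225 -0.0338 0 0; 0.0225 -0.0338 0 0; 0.0225 -0.0338 0 0; 0.0225 -0.0338 0 0; 0.0225 -0.0338 0 0; 0.0225 -0.0338 0 0; 0.0225 -0.0338 0 0; 0.0225 -0.0338 0 0; 0.0225 -0.0338 0 0; 0.0225 -0.0338 0 0"
  hand: 1
  grip_force: 20

```text
clock: 2.6
tcp_pos: [0.5101, 0.0872, 0.2453]
orientation: [3.115, 0.402, -0.0]
contact_force: [0.7, -1.7, -0.1]
grip_width: -0.0002
gripper_force: 0.0
```

```bash
python3 -c "
from h import *
st()"
```

```text
t 2.6 x -0.1579 s 0.0937 z 0.2453 yawerr 0.26 F [ 0.67 -1.74 -0.07] w -0.00024216570531997584
```

Call:
arm_command:
  plan: "0.02 -0.03 0 0.25; 0.015 -0.023 0 0; 0 0 0.03 0; 0 0 0.04 0; 0 0 0.04 0; 0 0 0.015 0; 0 0 0 0; 0 0 0 0"

```text
clock: 3.6
tcp_pos: [0.5326, 0.1458, 0.1218]
orientation: [-3.117, -0.389, -0.004]
contact_force: [0.4, -0.5, 0.6]
grip_width: -0.0005
gripper_force: 0.0
```

```bash
python3 - <<'E'
from h import *
st()
im,d,P=cloud('wrist'); cv2.imwrite('pics/w1.png',im[...,::-1])
ims,d,Ps=cloud('scene'); cv2.imwrite('pics/s1.png',cv2.resize(ims[150:320,250:450],(800,680))[:600,:,::-1])
k=np.load('row.npz')
for Q in (P,Ps):
    q=(Q.reshape(-1,3)[:,:2]-k['C'])@np.c_[k['xax'],k['yax']]; z=Q.reshape(-1,3)[:,2]
    for h in (.117,.013,-.0765):
        m=(abs(q[:,1]-h+.003)<.018)&(z>.045)&(z<.073)&(abs(q[:,0]+.122)<.03)
        if m.sum()>5: print(h,m.sum(),np.percentile(q[m],[3,50,97],axis=0).round(4).tolist(),z[m].max())
    # fingers
    m=(z>.09)&(z<.115)&(abs(q[:,0]+.122)<.03)&(abs(q[:,1]-.147)<.04)
    if m.sum()>5: print('fing',m.sum(),np.percentile(q[m],[2,98],axis=0).round(4).tolist())
E
```

```text
t 3.6 x -0.1215 s 0.1449 z 0.1218 yawerr -0.2 F [ 0.39 -0.47  0.59] w -0.00048109723247062515
0.117 561 [[-0.1391, 0.1144], [-0.1231, 0.1177], [-0.1114, 0.1192]] 0.06991472503648574
0.013 1366 [[-0.1385, 0.0091], [-0.1239, 0.013], [-0.1107, 0.0144]] 0.07002618446380496
fing 93 [[-0.1163, 0.1332], [-0.1115, 0.1548]]
0.117 56 [[-0.1305, 0.1137], [-0.1193, 0.1177], [-0.1101, 0.1193]] 0.07205932078701915
0.013 82 [[-0.1348, 0.009], [-0.1211, 0.0123], [-0.1081, 0.0142]] 0.07136183850330924
-0.0765 89 [[-0.1361, -0.0828], [-0.1222, -0.0781], [-0.1084, -0.0754]] 0.07008442514212743
```

View pics/w1.png

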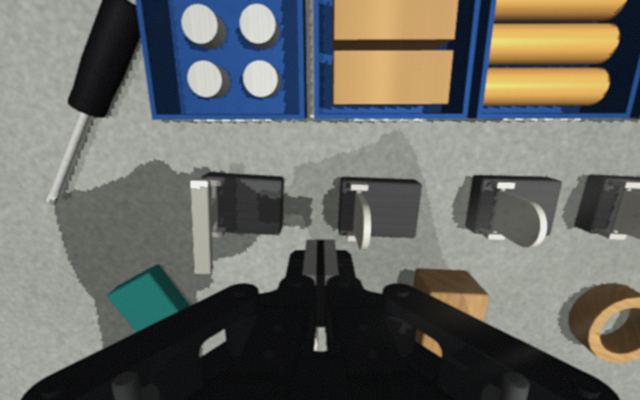

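View pics/s1.png

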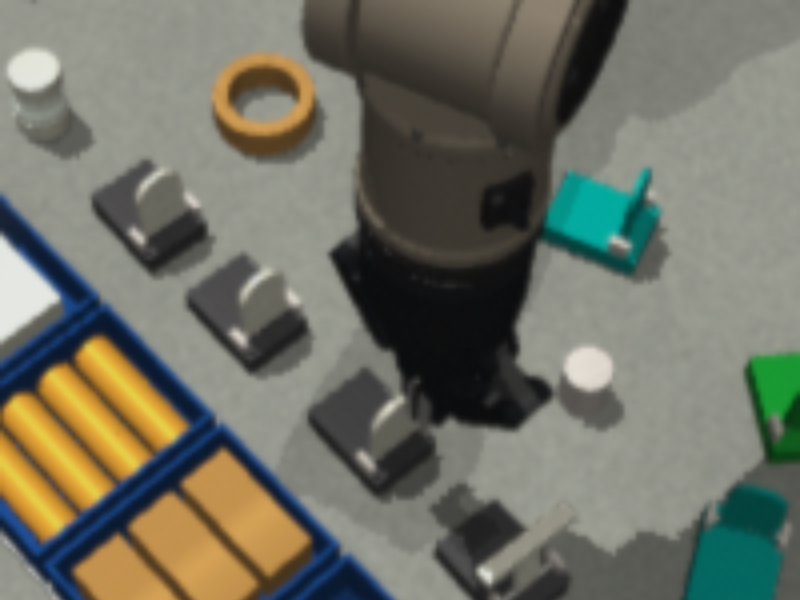

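The wrist picture shows the shut fingertips at (320,245), between the T crossbar (202,225) and the edge-on first round flag (362,220). Fingertip half-width is about 11 mm. I lower and fold the first flag to about 1.2 rad, then check.

Call:
arm_command:
  plan: "-0.0015 0 0.02 0; 0 0 0.02 0; 0 0 0.006 0; 0 0.007 0 0; 0 0.006 0 0; 0 0.002 0 0; 0 0.004 0 0; 0 0.004 0 0; 0 0.0037 0.001 0; 0 0.0037 0.001 0; 0 0.0034 0.0016 0; 0 0.0034 0.0017 0; 0 0.003 0.0023 0; 0 0.003 0.0023 0; 0 0.0025 0.0028 0; 0 0.0025 0.0029 0; 0 0.002 0.0033 0; 0 0.0018 0.0033 0; 0 0 0 0"

```text
clock: 6.08
tcp_pos: [0.5429, 0.0943, 0.0518]
orientation: [3.118, 0.387, -0.001]
contact_force: [0.2, -0.2, 0.4]
grip_width: -0.0002
gripper_force: 0.0
```

```bash
python3 - <<'E'
from h import *
st()
im,d,P=cloud('wrist'); cv2.imwrite('pics/w2.png',im[100:300,170:570,::-1])
E
```

```text
t 6.08 x -0.1244 s 0.0924 z 0.0518 yawerr -0.26 F [ 0.23 -0.2   0.35] w -0.00015672978953110343
```

View pics/w2.png

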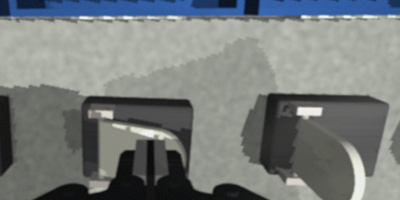

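The first flag lies nearly folded under the fingertips at crop (150,140), and the stand has not moved. I finish the fold gently.

Call:
arm_command:
  plan: "0 0.001 0.003 0; 0 0.001 0.003 0; 0 0.001 0.003 0; 0 0 0.0015 0; 0 0 0.001 0; 0 0 0 0"

```text
clock: 6.88
tcp_pos: [0.5437, 0.0916, 0.0405]
orientation: [3.118, 0.388, -0.0]
contact_force: [0.0, 0.7, -0.5]
grip_width: -0.0001
gripper_force: 0.0
```

```bash
python3 -c "
from h import *
st()"
```

```text
t 6.88 x -0.1243 s 0.0896 z 0.0405 yawerr -0.24 F [ 0.04  0.74 -0.46] w -7.457434261366822e-05
```

Call:
arm_command:
  plan: "0 0 0.0007 0; 0 0 0 0; 0 0 0 0"

```text
clock: 7.25
tcp_pos: [0.5438, 0.0916, 0.0401]
orientation: [3.118, 0.388, 0.0]
contact_force: [-0.9, -0.1, 3.8]
grip_width: -0.0002
gripper_force: 1.7
```

Call:
arm_command:
  plan: "0 0 0.0007 0; 0 0 0 0; 0 0 0 0"

```text
clock: 7.62
tcp_pos: [0.5438, 0.0917, 0.0399]
orientation: [3.117, 0.388, 0.001]
contact_force: [-2.9, -0.1, 9.8]
grip_width: -0.0002
gripper_force: 4.9
```

Call:
arm_command:
  plan: "0 0 0.0005 0; 0 0 0 0; 0 0 0 0"

```text
clock: 8.0
tcp_pos: [0.5439, 0.0916, 0.0398]
orientation: [3.117, 0.388, 0.001]
contact_force: [-4.0, -0.7, 15.2]
grip_width: -0.0001
gripper_force: 7.0
```

The stop is felt at z = 0.040, so the first flag is flat. I rise and go to the second flag, descending to its left.

Call:
arm_command:
  plan: "0 0 -0.01 0; 0 0 -0.02 0; 0 0 -0.02 0; 0 0 -0.0115 0; 0.002 0.0166 0 0; 0 0.02 0 0; 0 0.015 0 0; 0 0 0.015 0; 0 0 0.009 0; 0 0 0 0"

```text
clock: 9.25
tcp_pos: [0.5572, 0.0429, 0.0748]
orientation: [-3.117, -0.39, 0.004]
contact_force: [-0.2, 0.1, -0.1]
grip_width: 0.0001
gripper_force: 0.0
```

```bash
python3 -c "
from h import *
st()"
```

```text
t 9.25 x -0.1234 s 0.0391 z 0.0748 yawerr -0.16 F [-0.15  0.12 -0.11] w 0.00012161108994338079
```

Call:
arm_command:
  plan: "0 0.007 0 0; 0 0.006 0 0; 0 0.004 0 0; 0 0.004 0 0; 0 0.0037 0.001 0; 0 0.0037 0.001 0; 0 0.0034 0.0016 0; 0 0.0034 0.0016 0; 0 0.003 0.0023 0; 0 0.003 0.0023 0; 0 0.0025 0.0027 0; 0 0.0025 0.0027 0; 0 0.002 0.0032 0; 0 0.0018 0.0033 0; 0 0.0012 0.003 0; 0 0.001 0.003 0; 0 0.001 0.003 0; 0 0 0.003 0; 0 0 0.0012 0; 0 0 0 0"

```text
clock: 11.75
tcp_pos: [0.5713, -0.0095, 0.0412]
orientation: [-3.117, -0.388, 0.0]
contact_force: [-0.3, 0.7, -0.2]
grip_width: -0.0003
gripper_force: 0.0
```

Call:
arm_command:
  plan: "0 0 0.0004 0; 0 0 0 0; 0 0 0 0"

```text
clock: 12.12
tcp_pos: [0.5714, -0.0095, 0.041]
orientation: [-3.118, -0.388, -0.0]
contact_force: [-0.8, 0.5, 0.3]
grip_width: -0.0001
gripper_force: 0.0
```

Call:
arm_command:
  plan: "0 0 0.001 0; 0 0 0 0; 0 0 0 0"

```text
clock: 12.5
tcp_pos: [0.5714, -0.0096, 0.0401]
orientation: [3.117, 0.388, 0.0]
contact_force: [-0.7, -0.8, 3.8]
grip_width: -0.0
gripper_force: 1.8
```

Call:
arm_command:
  plan: "0 0 0.0009 0; 0 0 0 0; 0 0 0 0"

```text
clock: 12.88
tcp_pos: [0.5715, -0.0096, 0.0399]
orientation: [3.117, 0.388, 0.001]
contact_force: [-3.5, 0.9, 11.2]
grip_width: 0.0002
gripper_force: 5.5
```

```bash
python3 -c "
from h import *
st()"
```

```text
t 12.88 x -0.1226 s -0.0153 z 0.0399 yawerr -0.25 F [-3.53  0.94 11.22] w 0.00022105029220027405
```

The second flag is flat. On to the third.

Call:
arm_command:
  plan: "0 0 -0.01 0; 0 0 -0.02 0; 0 0 -0.02 0; 0 0 -0.0115 0; 0 0.0127 0 0; 0 0.014 0 0; 0 0.01 0 0; 0 0 0.015 0; 0 0 0.009 0; 0 0 0 0"

```text
clock: 14.12
tcp_pos: [0.5792, -0.0444, 0.075]
orientation: [-3.117, -0.389, 0.004]
contact_force: [0.6, -0.7, -0.2]
grip_width: 0.0001
gripper_force: 0.0
```

```bash
python3 -c "
from h import *
st()
im,d,P=cloud('wrist'); cv2.imwrite('pics/w3.png',im[100:,:,::-1])
"
```

```text
t 14.12 x -0.1238 s -0.051 z 0.075 yawerr -0.19 F [ 0.57 -0.67 -0.18] w 8.923211942979947e-05
```

View pics/w3.png

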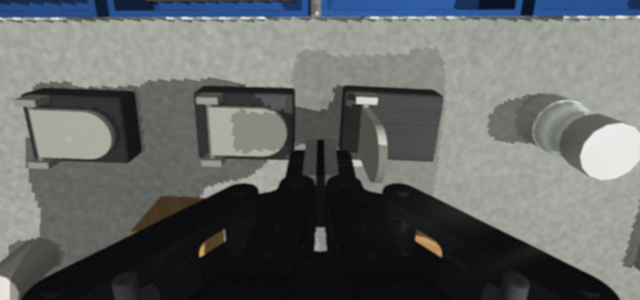

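The first two flags lie flat at (70,130) and (245,130). The third stands just right of the fingers at (372,145), with the jar clear at (575,140).

Call:
arm_command:
  plan: "0 0.007 0 0; 0 0.006 0 0; 0 0.004 0 0; 0 0.004 0 0; 0 0.0037 0.001 0; 0 0.0037 0.001 0; 0 0.0034 0.0016 0; 0 0.0034 0.0016 0; 0 0.003 0.0023 0; 0 0.003 0.0023 0; 0 0.0025 0.0027 0; 0 0.0025 0.0027 0; 0 0.002 0.0032 0; 0 0.0018 0.0033 0; 0 0.0012 0.003 0; 0 0.001 0.003 0; 0 0.001 0.003 0; 0 0 0.003 0; 0 0 0.0014 0; 0 0 0 0"

```text
clock: 16.68
tcp_pos: [0.5933, -0.0966, 0.0413]
orientation: [-3.117, -0.388, 0.0]
contact_force: [0.8, 1.0, -0.1]
grip_width: -0.0001
gripper_force: 0.0
```

Call:
arm_command:
  plan: "0 0 0.0008 0; 0 0 0 0; 0 0 0 0"

```text
clock: 17.05
tcp_pos: [0.5934, -0.0967, 0.0406]
orientation: [3.118, 0.388, 0.0]
contact_force: [0.4, -0.1, 0.8]
grip_width: -0.0
gripper_force: 0.0
```

Call:
arm_command:
  plan: "0 0 0.0008 0; 0 0 0 0; 0 0 0 0"

```text
clock: 17.42
tcp_pos: [0.5935, -0.0967, 0.0401]
orientation: [3.117, 0.388, 0.0]
contact_force: [-1.0, -0.2, 4.3]
grip_width: -0.0004
gripper_force: 2.3
```

Call:
arm_command:
  plan: "0 0 0.0008 0; 0 0 0 0; 0 0 -0.01 0; 0 0 -0.02 0; 0 0 -0.03 0; 0 0 -0.04 0; 0 0 -0.04 0; -0.02 0 -0.03 0; -0.03 0 0 0; -0.03 0 0 0; 0 0 0 0; 0 0 0 0"

```text
clock: 18.92
tcp_pos: [0.5166, -0.1161, 0.2099]
orientation: [3.117, 0.388, 0.003]
contact_force: [0.1, 0.3, 0.3]
grip_width: 0.0
gripper_force: 0.0
```

```bash
python3 - <<'E'
from h import *
st()
im,d,P=cloud('wrist'); cv2.imwrite('pics/w4.png',im[...,::-1])
k=np.load('row.npz')
q=(P.reshape(-1,3)[:,:2]-k['C'])@np.c_[k['xax'],k['yax']]; z=P.reshape(-1,3)[:,2]
for s in (.099,-.005,-.0945):
    m=(abs(q[:,1]-s)<.03)&(abs(q[:,0]+.122)<.02)&(z<.1)
    t=m&(z>.0235); print(z[m].max().round(4),np.percentile(q[t],[2,98],axis=0).round(4).tolist())
    for a in (.01,0,-.01,-.02):
        n=t&(abs(q[:,1]-s-a)<.004); print('  ',a,np.median(z[n]).round(4) if n.any() else None)
E
```

```text
t 18.93 x -0.2023 s -0.1048 z 0.2099 yawerr -0.24 F [0.06 0.33 0.35] w 3.59867271606597e-05
0.0293 [[-0.1411, 0.0738], [-0.1068, 0.1182]]
   0.01 0.0256
   0 0.0255
   -0.01 0.0256
   -0.02 0.0256
0.0301 [[-0.1405, -0.0299], [-0.1055, 0.0146]]
   0.01 0.0257
   0 0.0257
   -0.01 0.0256
   -0.02 0.0258
0.0293 [[-0.1409, -0.1195], [-0.1059, -0.0756]]
   0.01 0.0259
   0 0.0258
   -0.01 0.0258
   -0.02 0.0258
```

View pics/w4.png

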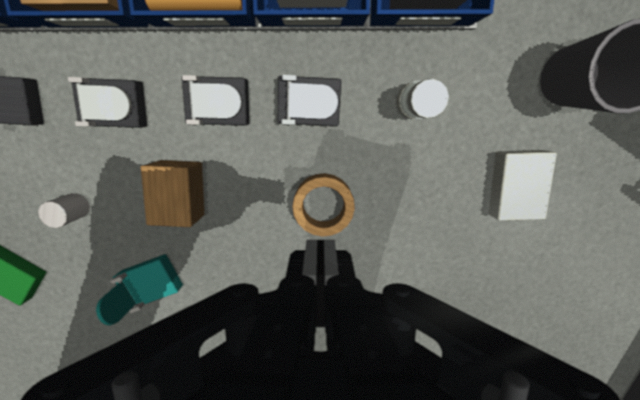

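All three flags lie level at 25.7 mm, at pixels (103,102), (215,100) and (310,100). The jar (425,98), tape and carton are in place, and the arm is clear. I hand it in.

```bash
python3 -c "
from h import *
print(ticket.hand_in())"
```

```text
the job is handed in; nothing more can be done
None
```

I folded the three round-topped flags flat from left to right, left the T flag and jar untouched, and handed the job in at about 19 s; no verdict came back.

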